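Free the bayonet cover of a lamp port

TASK

Take the orange cover off its port on the twin lamp source - press it down against its spring, twist it about a quarter turn whichever way it will go, lift it off - and set it down in the green tray, standing on its foot with the grip bar up, then let go. Each cover turns one way only and nothing shows which, so feel for the stop and never force it; do not drop it, leave the blue cover locked as it is and do not disturb the lens on its post.

Things in the scene. Friction and masses are not known exactly. Their poses are not given: they have to be found in the camera images.
- orange_cover_grip (a point): centre of the orange cover's grip bar: 50 mm long along x, 14 mm wide (y), 27 mm high (z up); disc's top face 13 mm below this point, foot 33 mm below. z is the turning axis. Locked, the bar is parallel to the lamp unit's x. The wrong way it meets a hard stop at about 0.4 rad: turn it back, kept down, and on the other way. Released half-way it stays under the lugs
- orange_cover: the orange bayonet cover, loose, 0.16 kg, origin at its foot. Disc radius 33 mm, 6 mm thick; under the bar's ends two ears, 12 mm wide, 5 mm thick, reach out to 44 mm radius along +x and -x; below the disc a stepped steel hub (radius 26, then 19 mm) 14 mm deep, on which it stands. A hidden stop in each port lets it turn one way only, clockwise or anticlockwise at random
- orange_cover_ear (a point): outer end of the +x ear of the orange cover, 44 mm from its axis, 17 mm above its foot. Locked, the ears sit in notches under the lugs; pressed down 4 mm or more they can be turned along under the lugs and are free 0.95 to 2.1 rad from the locked position (about 1.3 is good). Not pressed far enough, they bind within 0.1 rad either way
- lamp_unit: twin lamp source: grey box 130 (x) by 280 (y) by 50 mm high, fixed, origin under its centre. On top two round aluminium flanges, radius 50 mm, top at 74 mm, centred at y = +70 and -70 mm: the ports, alike. Each has two steel lugs on its rim towards +x and -x, outside 35 mm radius, up to 90 mm height. Keep the force between a cover and the unit under 80 N
- port_left (a point): centre of the flange top of the port at the unit's +y. A spring in the port pushes the cover up: pressing down takes 6 N to start, about 12 N at 4 mm, and bottoms hard at 6.5 mm with about 15 N. A locked cover's bar centre is 25.5 mm above this point. Once free, the spring lifts it about 2 mm above that; lift it 25 mm straight up to clear port and lugs
- port_right (a point): the same point of the port at the unit's -y, alike; which cover is on which port varies
- blue_cover_grip (a point): centre of the grip bar of the blue cover on the other port, equal in shape; it stays locked
- blue_cover: the blue cover itself, origin at its foot
- tray: green open tray fixed to the table, 170 by 170 mm outside, 20 mm high, walls 5 mm thick, floor 5 mm thick; origin under its centre
- lens_post: bystander: lens in a black ring on a steel post, 113 mm high, base 38 mm across, origin under the base; leave it standing where it is
There are look-alikes about, which are no part of the job. There is more than one size of the orange_cover; the one meant has the size given above.

How it is judged:
By the outcome, as a careful person would: the job done as asked, in the order asked, and still so for the second after the job is handed in, with the robot touching nothing.
It also fails if it takes over 72 s, if anything falls off the work surface, if the arm or the gripper's body presses on something with over 40 N, if the wrist force passes 120 N, or if a joint passes its speed limit or range.

ROBOT

A 6-joint arm with a two-finger parallel gripper is mounted at the origin on the work surface. World frame = base frame: x ahead of the robot, y to its left, z up, the work surface at z = 0. Lengths are in m, angles in rad, forces in N, time in s.
With the tool pointing down it reaches from about 0.35 to 0.95 m from the base axis. Payload 17.4 kg.
Tool frame: the origin (TCP) lies where the fingers leave the gripper's body, on its centre line; the fingertips stand ctrl.nose_length ahead of it and the grasp point (between the pads) lies 65 mm ahead of it (ctrl.nose_length is the distance from the TCP to the fingertips, in m); z points along the fingers, y is the line along which they close (so a half turn about z gives the same grasp; the last joint's range is limited). The gripper opens to 93 mm and grips with 3 to 60 N. Pads are 15 mm wide; open, the fingers measure 128 mm over their backs; the gripper's body (75 mm by 188 mm) begins 65 mm behind the grasp point.
Start: joints at [1.24, 0.116, 1.442, -0, 1.584, -0.038], TCP at [0.195, 0.646, 0.303] pointing down, gripper open.
Joint ranges: [-2.83, 2.83], [-0.83, 2.19], [0.07, 2.5], [-1.14, 4.28], [0.01, 3], [-2.97, 2.97]. Speed limits (rad/s): [1.89, 1.89, 2.22, 3.14, 3.14, 3.14].

INTERFACE

Orientations are given as a unit quaternion [x, y, z, w].
In Python, from bench import ctrl gives the robot as it stands. Calls block until the motion is done:
- ctrl.move_to(position, orientation): joint-space move of the TCP to a pose.
- ctrl.move_linear(position, rot=None, speed=0.15): straight line of the TCP; rot=None keeps the orientation; speed is the mean speed in m/s.
- ctrl.movej(angles): joint-space move.
- ctrl.gripper_to(opening): finger opening in m; the grip force is fixed at half the most; returns when the fingers have stopped.
- ctrl.pause(seconds).
- ctrl.inverse_kinematics(position, orientation): joint angles nearest the present ones, or None.
- ctrl.get_obs(): the state.
- ctrl.read_camera(name): name is "scene" or "top" or "wrist"; returns the picture (384x512x3 uint8, red, green, blue); there is no depth.
- ctrl.camera_info(name): a dict with "mtx" (3x3 intrinsics, pixels), "camera_from_world" (4x4, takes a point from world to camera coordinates); the wrist camera has in their place "T_tool_cam" (4x4, takes a point from camera to tool coordinates, whose origin is the TCP and whose axes are the flange's). Camera axes: x right, y up, looking along -z (the intrinsics and any distortion apply to the point x, -y, -z); pixel columns grow to the right and rows downward; lengths in m; the calibration is good to about 2 mm. A picture is of the moment at which its call begins: read the wrist's pose just before it. camera_info takes no time and is no camera call.
A pose or a line that the arm cannot do raises ctrl.PlanningError and nothing moves.
- ctrl.job_done(): hands the job in; it is judged then, once.
The state is a dict: "time": time; "qpos": joint angles; "qvel": joint speeds; "joint_efforts": joint torques, N m; "position": TCP position; "ee_rot": TCP orientation; "wrist_force": force on the tool from outside, world axes, zero at the start; "moment": the same for the moment, N m; "gripper_width": finger opening in m; "grip_force": force on a finger pad.
Only numpy, scipy, OpenCV 4.12 (cv2) and the standard library are available. Lean on these libraries where they do the work, as an engineer would, in place of code of your own. Each camera call takes 0.05 s, during which the arm holds its last target. There are 200 camera calls.

## Working session

There is one attempt and no reset: what is moved stays moved. The work goes in short steps, each a Python script; the robot and the scene stay as the last script left them, time stands still between calls to the robot, and variables do not carry over. Pictures are saved under pics/ and viewed, at most 10 in all, crops included, and the job is handed in when it is done.

```bash
mkdir -p pics; ls; cat > h.py <<'E'
import numpy as np, cv2
from bench import ctrl
def save(n,f):
    im=ctrl.read_camera(n); cv2.imwrite(f,im[:,:,::-1]); return im
E
python3 - <<'E'
from h import *
a=save("top","pics/raw_top.png"); b=save("scene","pics/raw_scene.png")
for n in("top","scene","wrist"):
    print(n,{k:np.round(v,4).tolist() if not isinstance(v,str) else v for k,v in ctrl.camera_info(n).items()})
print(ctrl.nose_length, ctrl.get_obs())
cv2.imwrite("pics/a.png",cv2.resize(a[:,:,::-1],(800,600),interpolation=cv2.INTER_CUBIC))
cv2.imwrite("pics/b.png",cv2.resize(b[:,:,::-1],(800,600),interpolation=cv2.INTER_CUBIC))
E
```

```text
pics
top {'mtx': [[392.9557, 0.0, 261.7165], [0.0, 392.9557, 184.3862], [0.0, 0.0, 1.0]], 'camera_from_world': [[-0.0575, -0.9983, -0.0014, 0.0728], [0.975, -0.0565, 0.2147, -0.5665], [-0.2144, 0.011, 0.9767, -0.9445], [0.0, 0.0, 0.0, 1.0]]}
scene {'mtx': [[376.9358, 0.0, 250.6651], [0.0, 376.9358, 184.746], [0.0, 0.0, 1.0]], 'camera_from_world': [[-0.6193, 0.7851, 0.0071, 0.2993], [-0.6746, -0.5367, 0.5068, 0.3362], [0.4017, 0.3091, 0.862, -1.289], [0.0, 0.0, 0.0, 1.0]]}
wrist {'mtx': [[327.4851, 0.0, 258.1333], [0.0, 327.4851, 184.81], [0.0, 0.0, 1.0]], 'T_tool_cam': [[-0.0005, 0.9694, 0.2454, 0.0677], [1.0, 0.0003, 0.0012, -0.0002], [0.0011, 0.2454, -0.9694, -0.0823], [0.0, 0.0, 0.0, 1.0]]}
0.0841 {'time': 0.1, 'qpos': array([ 1.24015701e+00,  1.16412138e-01,  1.44220385e+00,  1.51706691e-06,
        1.58398821e+00, -3.77944877e-02]), 'qvel': array([ 0.00018831, -0.00084006, -0.00121896, -0.00139479, -0.00088077,
       -0.00046105]), 'joint_efforts': array([ 2.24631338e-03, -7.22908759e+01, -6.23867011e+01,  7.82396458e-02,
        2.27330538e-02, -4.75725938e-05]), 'position': array([0.19482938, 0.64616727, 0.30209307]), 'ee_rot': array([ 1.45899743e-01,  9.89299252e-01, -4.97073487e-04, -9.33909497e-05]), 'wrist_force': array([0.20746815, 0.18047455, 0.02319891]), 'moment': array([ 0.01349398, -0.03551254, -0.0350214 ]), 'grip_force': 0.0, 'gripper_width': 0.09281242810160265}
```

View pics/a.png

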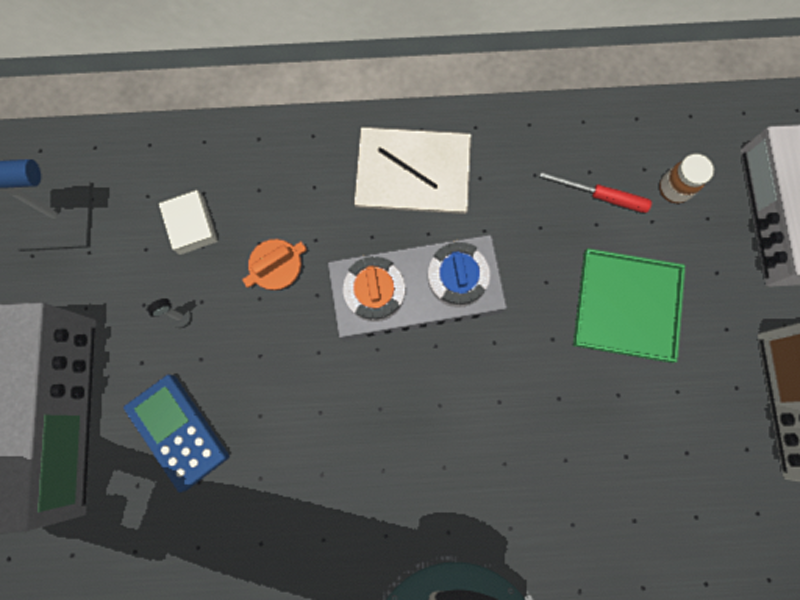

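View pics/b.png

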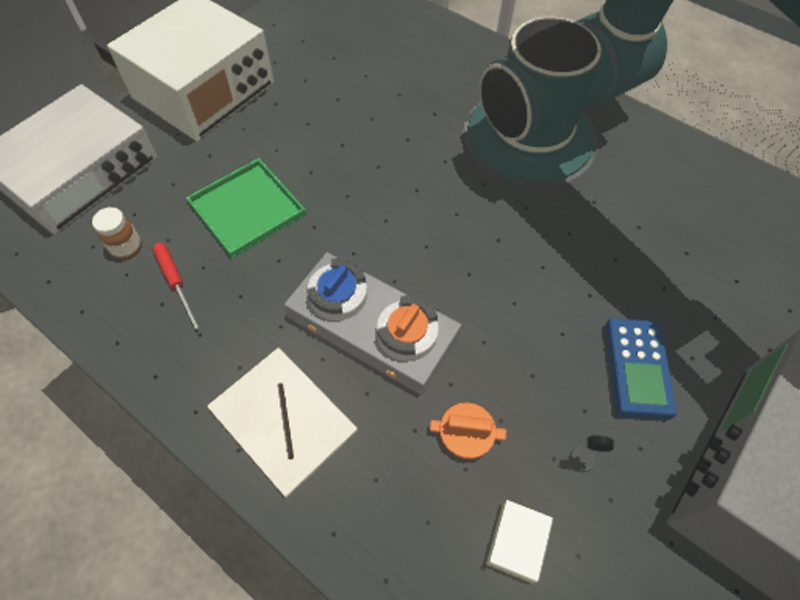

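The top view shows the locked orange cover at about (375,287), the blue one at (460,270) and the tray at (630,305), all in 800x600 px. The larger loose orange decoy is at (275,265) and the lens at (170,312). The scene view agrees.

```bash
cat >> h.py <<'E'
from scipy.spatial.transform import Rotation as R
def cam(n,obs=None):
    c=ctrl.camera_info(n)
    if n=="wrist":
        T=np.eye(4); T[:3,:3]=R.from_quat(obs["ee_rot"]).as_matrix(); T[:3,3]=obs["position"]
        return c["mtx"],T@c["T_tool_cam"]
    return c["mtx"],np.linalg.inv(c["camera_from_world"])
def ray(K,W,px):
    d=np.linalg.inv(K)@[px[0],px[1],1]; d=W[:3,:3]@[d[0],-d[1],-d[2]]
    return W[:3,3],d/np.linalg.norm(d)
def onz(K,W,px,z):
    o,d=ray(K,W,px); return o+d*(z-o[2])/d[2]
def tri(r1,r2):
    A=np.stack([r1[1],-r2[1]],1); s=np.linalg.lstsq(A,r2[0]-r1[0],rcond=None)[0]
    p,q=r1[0]+s[0]*r1[1],r2[0]+s[1]*r2[1]; return (p+q)/2,np.linalg.norm(p-q)
HSV={"orange":((3,140,60),(16,255,255)),"blue":((105,120,50),(122,255,255)),"green":((55,120,50),(75,255,255))}
def blobs(im,col,amin=60):
    m=cv2.inRange(cv2.cvtColor(im,cv2.COLOR_RGB2HSV),*HSV[col])
    cs=cv2.findContours(m,cv2.RETR_EXTERNAL,cv2.CHAIN_APPROX_NONE)[0]
    return sorted([c for c in cs if cv2.contourArea(c)>amin],key=cv2.contourArea,reverse=True)
def cen(c):
    m=cv2.moments(c); return np.array([m["m10"],m["m01"]])/m["m00"]
E
python3 - <<'E'
from h import *
for n in("top","scene"):
    im=cv2.imread(f"pics/raw_{n}.png")[:,:,::-1].copy(); K,W=cam(n)
    for col in HSV:
        for c in blobs(im,col):
            z=.02 if col=="green" else .09
            print(n,col,cv2.contourArea(c),cen(c).round(1),onz(K,W,cen(c),z).round(4))
            if col=="green" and cv2.contourArea(c)>2000:
                b=cv2.boxPoints(cv2.minAreaRect(c)); a=cv2.approxPolyDP(c,8,True)[:,0]
                p=np.array([onz(K,W,x,.02) for x in a]); print(" tray",p.round(3)[:,:2].tolist(),np.linalg.norm(p-np.roll(p,1,0),axis=1).round(3))
E
```

```text
top orange 876.5 [175.4 168.8] [0.6159 0.2544 0.09  ]
top orange 474.0 [238.9 183.4] [0.5692 0.0969 0.09  ]
top orange 72.0 [435.5 117.2] [ 0.7147 -0.4178  0.09  ]
top blue 2491.0 [112.3 276.6] [0.3609 0.4061 0.09  ]
top blue 467.0 [293.7 174.1] [ 0.5851 -0.0411  0.09  ]
top blue 369.0 [ 11.8 110.5] [0.7969 0.6766 0.09  ]
top green 3952.0 [403.  195.2] [ 0.5278 -0.3327  0.02  ]
 tray [[0.631, -0.273], [0.468, -0.232], [0.43, -0.393], [0.591, -0.433]] [0.165 0.169 0.165 0.167]
scene orange 1033.5 [299.  275.2] [0.6543 0.275  0.09  ]
scene orange 434.0 [260.7 206.8] [0.5696 0.0995 0.09  ]
scene blue 1847.5 [409.9 235.8] [0.4068 0.431  0.09  ]
scene blue 377.0 [215.3 181.7] [ 0.5851 -0.0387  0.09  ]
scene green 2145.0 [157.4 132.5] [ 0.5341 -0.3249  0.02  ]
 tray [[0.429, -0.393], [0.588, -0.434], [0.63, -0.271], [0.468, -0.233]] [0.164 0.165 0.168 0.166]
```

The two covers come out 139 mm apart, against 140 mm given, and the tray sides are about 166 mm, so the measurements hold. Next I go above the port and refine with the wrist camera.

```bash
cat >> h.py <<'E'
def down(psi):
    c,s=np.cos(psi),np.sin(psi)
    return R.from_matrix(np.array([[c,s,0],[s,-c,0],[0,0,-1]])).as_quat()
E
python3 - <<'E'
from h import *
psi=np.arctan2(.0157,.138); print(psi)
best=None
for k in (0,np.pi,-np.pi):
    q=ctrl.inverse_kinematics([.5695,.098,.285],down(psi+k)); print(k,None if q is None else q[5])
    if q is not None and (best is None or abs(q[5])<abs(best[5])): best=q;kb=k
print(kb); ctrl.movej(best); ctrl.pause(.2)
o=ctrl.get_obs(); im=save("wrist","pics/w1.png"); K,W=cam("wrist",o)
print(o["time"],o["position"],o["wrist_force"])
for col in("orange","blue"):
    for c in blobs(im,col,200):
        print(col,cv2.contourArea(c),cen(c),onz(K,W,cen(c),.09),np.ptp(c[:,0],axis=0))
E
```

```text
0.1132810523157082
0 1.5837851894359076
3.141592653589793 -1.5578074641538862
-3.141592653589793 -1.5578074641538864
3.141592653589793
2.6667 [0.56948615 0.09842145 0.28499021] [-0.31777104  0.17015325 -0.28066156]
orange 3292.5 [261.07142496 183.45092382] [0.57033429 0.10064939 0.09      ] [73 77]
orange 2880.5 [416.01203495 227.83891685] [0.5955061  0.24440601 0.09      ] [85 63]
blue 4319.0 [ 98.66558617 181.11765841] [ 0.5842833 -0.0401759  0.09     ] [75 76]
```

View pics/w1.png

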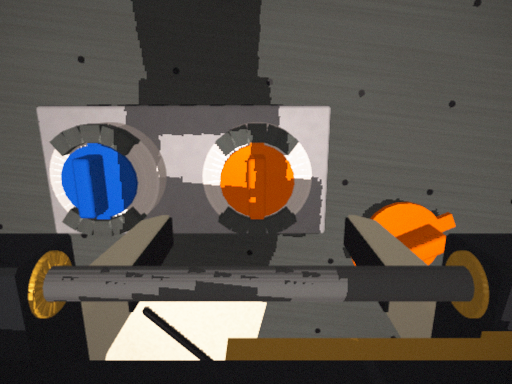

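The wrist view shows the orange cover at about (257,181) with its bar upright in the image, so the yaw is good. A shadow clipped the mask, so I'll use a looser one for the disc circle.

```bash
python3 - <<'E'
from h import *
im=cv2.imread("pics/w1.png")[:,:,::-1].copy(); o=ctrl.get_obs(); K,W=cam("wrist",o)
HSV["orange"]=((2,120,25),(20,255,255)); HSV["blue"]=((100,100,25),(128,255,255))
C={}
for col in("orange","blue"):
    for c in blobs(im,col,1500):
        (x,y),r=cv2.minEnclosingCircle(c); e=cv2.fitEllipse(cv2.convexHull(c))
        print(col,cv2.contourArea(c),cen(c),(x,y,r),e,onz(K,W,e[0],.0865)[:2],onz(K,W,(x,y),.0865)[:2],"r",r/327.5*(W[2,3]-.0865))
# bar's bright/dark edges: gradient rows across the bar
g=im[:,:,0].astype(int)
for v in (165,175,185,195,205): print(v,g[v,215:300].tolist())
# unit top edge (z=.05) near row 106, columns 60..310
gr=cv2.cvtColor(im,cv2.COLOR_RGB2GRAY).astype(int)
pts=[(u,95+np.argmax(np.diff(gr[95:118,u]))+.5) for u in list(range(60,135,5))+list(range(280,320,5))]
P=np.array([onz(K,W,p,.05)[:2] for p in pts]); f=cv2.fitLine(P.astype(np.float32),cv2.DIST_HUBER,0,.001,.001).ravel(); print("unit y-edge dir",f[:2],"psi",np.arctan2(-f[0],f[1]))
E
```

```text
orange 6435.0 [373.77109557 348.57795908] (368.5, 345.5, 143.23593139648438) ((382.1489562988281, 348.4201354980469), (43.8349609375, 331.5923767089844), 89.07074737548828) [0.72811821 0.24221151] [0.72626477 0.22781969] r 0.12279733349946113
orange 4193.5 [256.83748659 180.33873852] (256.5, 180.5, 39.044944763183594) ((256.8409423828125, 180.39222717285156), (73.01570892333984, 75.96192169189453), 174.09222412109375) [0.56883573 0.09668237] [0.56896677 0.09639475] r 0.03347354994523654
orange 2910.0 [415.98814433 227.80486827] (412.2247009277344, 225.18016052246094, 42.8309211730957) ((406.3194274902344, 235.6512908935547), (68.51583862304688, 100.60488891601562), 77.82137298583984) [0.60519761 0.23917432] [0.59452607 0.24223698] r 0.03671929843373683
blue 4344.5 [ 98.72958146 181.15084206] (97.66049194335938, 181.33950805664062, 39.79411697387695) ((98.62879180908203, 181.7115478515625), (73.1694564819336, 79.22802734375), 146.5301971435547) [ 0.58583169 -0.04192036] [ 0.58558828 -0.0427677 ] r 0.03411582139841256
165 [254, 255, 254, 254, 254, 254, 253, 251, 244, 250, 254, 254, 254
[... 1438 characters left out ...]
60, 161, 157, 156, 158, 161, 151, 149, 153, 158, 159, 158, 158, 160, 160, 160, 161, 162, 160, 158, 159, 159, 159, 164, 157, 157, 160, 158, 159, 160, 158, 157, 160, 156, 145, 139, 144, 142, 140, 139, 140, 142, 137]
205 [140, 136, 138, 141, 138, 139, 138, 140, 140, 142, 140, 141, 138, 142, 147, 152, 159, 159, 158, 163, 160, 157, 161, 161, 160, 158, 158, 156, 158, 158, 160, 160, 160, 154, 147, 152, 156, 160, 159, 158, 159, 157, 159, 159, 158, 156, 157, 160, 154, 149, 155, 160, 158, 157, 157, 158, 160, 157, 158, 160, 158, 158, 162, 158, 161, 157, 157, 161, 155, 148, 145, 144, 137, 141, 138, 138, 138, 140, 141, 138, 136, 140, 139, 140, 142]
unit y-edge dir [ 0.11299999 -0.993595  ] psi -3.0283508
```

```bash
cat >> h.py <<'E'
PSI=.1132+np.pi
def st(tag=""):
    o=ctrl.get_obs(); print(tag,round(o["time"],2),"p",(o["position"]*1000).round(2),"F",o["wrist_force"].round(1),"M",o["moment"].round(2),"w",round(o["gripper_width"]*1000,1),"g",round(o["grip_force"],1),"q6",round(o["qpos"][5],3)); return o
E
python3 - <<'E'
from h import *
xy=[.569,.0970]
ctrl.move_linear([*xy,.20],down(PSI)); ctrl.move_linear([*xy,.1721],speed=.08); ctrl.pause(.1); st("at")
ctrl.gripper_to(.0); ctrl.pause(.2); o=st("gripped")
for d in (1.5,3,4,5):
    ctrl.move_linear([*xy,.1721-d/1000],speed=.03); ctrl.pause(.1); o=st(d)
    if abs(o["wrist_force"][2])>35: break
E
```

```text
at 4.03 p [569.16  97.02 172.44] F [ 0.4  0.7 -0.3] M [ 0.02 -0.01  0.01] w 93.3 g 0.0 q6 -1.559
gripped 5.43 p [568.99  97.07 172.12] F [0.3 2.2 0. ] M [0.37 0.02 0.03] w 13.7 g 30.0 q6 -1.559
1.5 5.78 p [569.06  97.08 171.07] F [-2.5  1.9  5.1] M [0.35 0.48 0.02] w 13.9 g 30.0 q6 -1.559
3 6.13 p [569.08  97.09 169.77] F [-2.6  1.7  6.4] M [0.32 0.61 0.02] w 13.7 g 30.0 q6 -1.559
4 6.48 p [569.08  97.1  168.92] F [-4.1  0.7  9. ] M [0.31 0.78 0.05] w 13.8 g 30.0 q6 -1.559
5 6.83 p [569.09  97.08 168.01] F [-4.4  0.2  8.8] M [0.25 0.9  0.02] w 13.5 g 30.0 q6 -1.559
```

```bash
python3 - <<'E'
from h import *
for d in (6,6.7,7.4,8.1,8.8):
    ctrl.move_linear([.5685,.0970,.1721-d/1000],speed=.03); ctrl.pause(.15); o=st(d)
    if o["wrist_force"][2]>14: break
E
```

```text
6 7.23 p [568.93  97.1  167.39] F [-2.6  1.7 10.2] M [0.33 0.44 0.01] w 14.0 g 30.0 q6 -1.559
6.7 7.63 p [568.94  97.06 166.77] F [-3.1  1.4 11.8] M [ 0.26  0.5  -0.  ] w 13.7 g 30.0 q6 -1.559
7.4 8.03 p [568.96  97.09 166.16] F [-2.5  1.5 12.3] M [ 0.16  0.6  -0.01] w 13.7 g 30.0 q6 -1.559
8.1 8.43 p [568.94  97.1  165.57] F [-3.3  1.4 13.5] M [0.25 0.73 0.02] w 14.0 g 30.0 q6 -1.559
8.8 8.83 p [568.97  97.12 165.55] F [-8.   0.8 20.6] M [ 0.1   1.46 -0.04] w 13.6 g 30.0 q6 -1.559
```

The cover bottoms at 6.5 mm, as described. I'll back off slightly and feel for the turning direction.

```bash
cat >> h.py <<'E'
def turn(a,p,quiet=False):
    ctrl.move_linear(p,down(PSI+a),speed=.02); ctrl.pause(.1); return st(f"a={a:.2f}")
E
python3 - <<'E'
from h import *
p=[.5685,.0970,.1721-.0077]
ctrl.move_linear(p,speed=.03); ctrl.pause(.1); st("back")
for a in np.arange(.06,.56,.06):
    o=turn(a,p)
    if abs(o["moment"][2])>.5 or o["wrist_force"][2]>30: break
E
```

```text
back 9.18 p [568.94  97.07 165.87] F [-3.5  1.5 13. ] M [ 0.26  0.55 -0.03] w 13.5 g 30.0 q6 -1.559
a=0.06 9.53 p [569.07  97.02 165.93] F [-2.1  1.2 12.4] M [ 0.13  0.41 -0.01] w 13.6 g 30.0 q6 -1.619
a=0.12 9.88 p [569.12  96.98 165.99] F [-0.6  0.1 12.6] M [0.12 0.33 0.06] w 13.8 g 30.0 q6 -1.679
a=0.18 10.23 p [569.17  96.97 166.  ] F [-0.5 -0.  12.1] M [0.04 0.23 0.05] w 13.6 g 30.0 q6 -1.739
a=0.24 10.58 p [569.2   96.96 166.  ] F [-0.2 -0.5 11.9] M [0.04 0.17 0.08] w 13.8 g 30.0 q6 -1.799
a=0.30 10.93 p [569.24  96.92 166.05] F [-1.3  0.  11.8] M [-0.02  0.07  0.06] w 13.9 g 30.0 q6 -1.859
a=0.36 11.28 p [569.25  96.95 166.06] F [-1.  -0.2 12. ] M [0.04 0.11 0.02] w 13.9 g 30.0 q6 -1.919
a=0.42 11.63 p [569.26  96.92 166.06] F [ 0.3 -0.3 12.1] M [0.02 0.06 0.05] w 13.7 g 30.0 q6 -1.979
a=0.48 11.98 p [569.27  96.94 166.07] F [ 0.3 -0.5 11.6] M [0.01 0.07 0.07] w 13.9 g 30.0 q6 -2.039
a=0.54 12.33 p [569.27  96.95 166.05] F [-0.4  0.1 11. ] M [-0.02  0.04  0.1 ] w 13.9 g 30.0 q6 -2.099
```

```bash
python3 - <<'E'
from h import *
p=[.5685,.0970,.1721-.0077]
for a in np.arange(.62,1.31,.0848):
    o=turn(a,p)
    if abs(o["moment"][2])>.5 or o["wrist_force"][2]>30: break
for n in("wrist","scene"):
    im=save(n,f"pics/t_{n}.png")
a=cv2.imread("pics/t_wrist.png"); b=cv2.imread("pics/t_scene.png")[140:270,190:330]
cv2.imwrite("pics/t.png",np.hstack([cv2.resize(a,(400,300)),cv2.resize(b,(400,300))]))
E
```

```text
a=0.62 12.68 p [569.27  96.93 166.07] F [ 0.1 -0.3 11.4] M [0.03 0.03 0.11] w 14.0 g 30.0 q6 -2.179
a=0.70 13.03 p [569.27  96.94 166.07] F [ 0.6  0.1 11.8] M [0.01 0.02 0.03] w 13.9 g 30.0 q6 -2.264
a=0.79 13.38 p [569.29  96.91 166.1 ] F [-0.4 -0.  12.3] M [-0.01  0.09  0.1 ] w 13.6 g 30.0 q6 -2.349
a=0.87 13.73 p [569.3   96.93 166.1 ] F [ 1.5 -0.3 12.1] M [0.05 0.09 0.09] w 14.0 g 30.0 q6 -2.434
a=0.96 14.08 p [569.28  96.94 166.09] F [ 0.1 -0.3 12.6] M [0.04 0.06 0.1 ] w 14.1 g 30.0 q6 -2.518
a=1.04 14.43 p [569.27  96.94 166.07] F [-0.1 -0.5 12.4] M [0.05 0.11 0.1 ] w 13.4 g 30.0 q6 -2.603
a=1.13 14.78 p [569.28  96.96 166.07] F [ 1.1 -0.9 12.5] M [0.05 0.08 0.12] w 13.9 g 30.0 q6 -2.688
a=1.21 15.13 p [569.29  96.96 166.1 ] F [ 0.1 -0.  11.9] M [0.05 0.09 0.15] w 13.3 g 30.0 q6 -2.773
a=1.30 15.48 p [569.29  96.95 166.07] F [ 0.1  0.2 13.3] M [0.04 0.14 0.1 ] w 13.9 g 30.0 q6 -2.858
```

View pics/t.png

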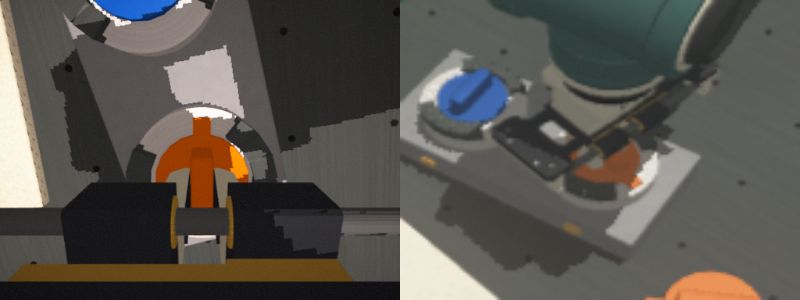

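The wrist view shows the cover turned with the gripper, with its ear at about (200,125) clear of the lugs. Next I lift it.

```bash
python3 - <<'E'
from h import *
for z in (.169,.174,.180,.190,.205,.25):
    ctrl.move_linear([.569,.0970,z],speed=.05); o=st(z)
    if o["wrist_force"][2]<-12: print("stuck?"); break
ctrl.pause(.2); o=st("up"); im=save("wrist","pics/lift.png")
E
```

```text
0.169 15.83 p [569.49  96.94 170.18] F [-0.5 -0.3  7.9] M [0.09 0.07 0.  ] w 13.7 g 30.0 q6 -2.858
0.174 16.08 p [568.94  96.92 173.99] F [ 1.4 -0.2  1.8] M [ 0.13 -0.28 -0.02] w 13.7 g 30.0 q6 -2.858
0.18 16.35 p [568.99  96.99 180.13] F [ 0.2 -0.2 -2.2] M [ 0.12  0.05 -0.01] w 13.8 g 30.0 q6 -2.858
0.19 16.7 p [569.13  97.   190.45] F [-0.3 -0.3 -2.7] M [ 0.11  0.11 -0.01] w 13.6 g 30.0 q6 -2.858
0.205 17.15 p [569.09  97.01 205.33] F [ 0.5 -0.1 -1.6] M [ 0.12  0.05 -0.03] w 13.9 g 30.0 q6 -2.858
0.25 18.2 p [568.89  96.98 249.59] F [ 0.2  0.5 -1.6] M [ 0.1   0.11 -0.01] w 13.6 g 30.0 q6 -2.858
up 18.4 p [568.94  96.99 249.71] F [ 0.3  0.2 -1.2] M [ 0.17  0.05 -0.02] w 13.8 g 30.0 q6 -2.858
```

View pics/lift.png

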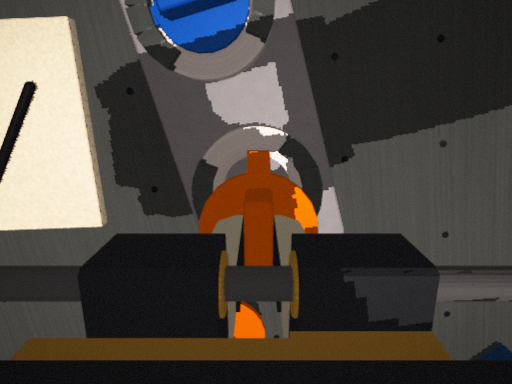

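The cover is held level and is clear of the port. Now to the tray.

```bash
python3 - <<'E'
from h import *
t=[.530,-.3327]
ctrl.move_linear([*t,.25],down(PSI-.25),speed=.2); st("over")
ctrl.move_linear([*t,.14],speed=.12); ctrl.move_linear([*t,.1135],speed=.04); ctrl.pause(.2); o=st("near")
f0=o["wrist_force"][2]
for z in np.arange(.1125,.1060,-.0007):
    ctrl.move_linear([*t,z],speed=.02); ctrl.pause(.12); o=st(round(z,4))
    if o["wrist_force"][2]-f0>3: break
im=save("wrist","pics/tray.png")
E
```

```text
over 20.76 p [ 530.15 -332.17  250.06] F [-0.  -0.5 -2.1] M [-0.02 -0.03  0.07] w 13.5 g 30.0 q6 -2.036
near 22.83 p [ 530.09 -332.77  113.79] F [ 0.7 -0.1 -1.3] M [ 0.04  0.04 -0.02] w 13.3 g 30.0 q6 -2.035
0.1125 23.2 p [ 530.   -332.69  112.5 ] F [-0.2 -0.6 -1.7] M [0.02 0.08 0.04] w 13.7 g 30.0 q6 -2.035
0.1118 23.57 p [ 529.99 -332.69  111.79] F [-0.   0.3 -2. ] M [ 0.03  0.02 -0.01] w 14.0 g 30.0 q6 -2.035
0.1111 23.93 p [ 530.   -332.71  111.1 ] F [ 0.2 -0.3 -1.9] M [0.08 0.02 0.  ] w 13.8 g 30.0 q6 -2.035
0.1104 24.3 p [ 530.05 -332.75  110.57] F [-0.8  0.4  1. ] M [ 0.07  0.02 -0.01] w 13.7 g 30.0 q6 -2.035
0.1097 24.67 p [ 530.13 -332.75  110.59] F [-3.4  3.   8.7] M [0.5  0.61 0.  ] w 13.9 g 30.0 q6 -2.035
```

View pics/tray.png

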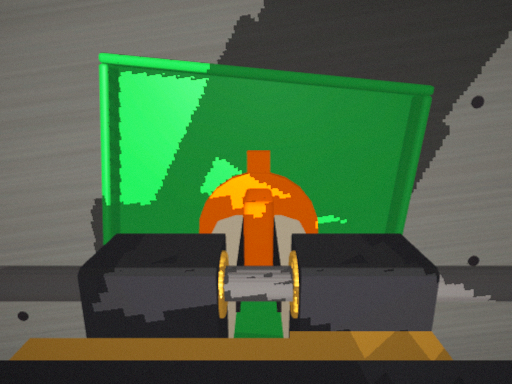

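Contact came at z = 0.1105, the expected height, and the cover is well inside the tray. I'll ease off the load, release and retreat.

```bash
python3 - <<'E'
from h import *
t=[.530,-.3327]
ctrl.move_linear([*t,.1105],speed=.02); ctrl.pause(.1); st("rest")
ctrl.gripper_to(.07); st("open"); ctrl.pause(.2)
ctrl.move_linear([*t,.16],speed=.06); ctrl.move_linear([*t,.26],speed=.15)
ctrl.move_linear([.42,-.10,.32],speed=.2); st("away"); ctrl.pause(.3)
im=save("top","pics/end_top.png"); b=save("scene","pics/end_scene.png")
cv2.imwrite("pics/end.png",np.hstack([cv2.resize(x[:,:,::-1],(400,300),interpolation=cv2.INTER_AREA) for x in(im,b)]))
E
```

```text
rest 25.07 p [ 530.   -332.7   110.55] F [-0.7  0.7  4.6] M [ 0.21  0.25 -0.02] w 13.8 g 30.0 q6 -2.035
open 26.09 p [ 530.01 -332.7   110.5 ] F [ 0.   0.  -0.5] M [ 0.02  0.09 -0.06] w 70.0 g 0.0 q6 -2.035
away 29.56 p [ 420.22 -100.5   319.55] F [-0.3  0.5  0.7] M [ 0.03  0.02 -0.02] w 69.8 g 0.0 q6 -1.727
```

View pics/end.png

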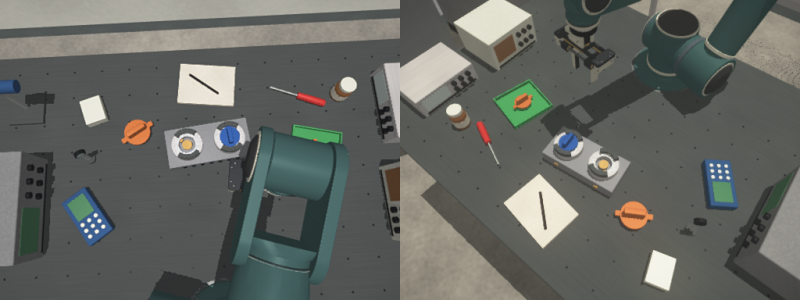

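The cover stands in the tray at about (522,102), bar up. The port at about (603,164) is empty, the blue cover is still locked and the lens is still standing. Handing in.

```bash
python3 -c "
from bench import ctrl
print(ctrl.job_done())"
```

```text
the job is handed in; nothing more can be done
None
```

The orange cover is off its port and standing in the green tray with its grip bar up, the blue cover is still locked, the lens was not touched, and the job was handed in at about 30 s.

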